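# Slide the model car past the spring stop of its display rail

## Task

On the two-lane display rail in front of you, bring the plinth with the small model car forward past its spring stop: press down the stop's steel bar behind the car and keep it down while you push the plinth over the stop's tooth, then push the plinth on until the tooth springs back up behind it. Only press and push, do not lift or tip the car; leave the truck on the longer plinth, its stop and the other things around alone, and finish clear of everything.

Things in the scene. Friction and masses are not known exactly. Their poses are not given: they have to be found in the camera images.
- rail: fixed aluminium and grey display rail, two parallel lanes, 379 mm long (its y) and 276 mm wide, with walls 48 mm high. Origin on the table; +y is forward, the way the plinths travel. Lane centres at x = -0.048 (a) and +0.048 (b). In each lane lies a spring stop: a long steel bar running under and behind the plinth, with an upright tooth at its front end. A side ledge at x = +0.098 to +0.178 carries bystanders.
- lane_a (a point): point on lane a's centre line at rail y = 0, level with the top of its two ledges (30 mm above the table), on which the plinth slides. Each ledge is 18 mm wide, with a 52 mm gap between them. Lane walls are 88 mm apart; lips on them, 44 to 48 mm above the table, leave 76 mm open in the middle and keep a plinth from rising more than 2 mm.
- lane_b (a point): point on lane b's centre line at rail y = 0, level with the top of its two ledges (30 mm above the table), on which the plinth slides. Each ledge is 18 mm wide, with a 52 mm gap between them. Lane walls are 88 mm apart; lips on them, 44 to 48 mm above the table, leave 76 mm open in the middle and keep a plinth from rising more than 2 mm.
- lane_ends (a point): middle of the forward end of the two lanes (rail y = +0.165), at the ledges' height. End stops 14 mm high above the ledges close the lanes here; at the other end (rail y = -0.200) they are open.
- car: white model car (68 mm long, 30 mm wide) fixed on a black plinth 84 mm wide (x) x 90 mm long (y) x 12 mm high, about 0.22 kg; in all 36 mm high. Origin: centre of the plinth's underside, x and y as the rail's: the rear face of the plinth, to be pushed, is at y = -0.045, the front face at +0.045. It starts in either lane, behind the tooth by 20 to 65 mm.
- truck: white model box truck on a black plinth 84 x 120 x 12 mm, in all 49 mm high, in the other lane. Origin: centre of the plinth's underside, axes as the rail's. To be left alone.
- stop_a (a joint): the stop bar of the display rail's a lane (rail x = -0.048): 0 = up, tooth 8 mm proud of the ledges; grows in m as the bar is pressed straight down; tooth flush at 0.008; hard stop at 0.011. Its spring takes about 3 N to start and 6 N fully down, and it springs back when let go.
- stop_b (a joint): the stop bar of the display rail's b lane (rail x = +0.048): 0 = up, tooth 8 mm proud of the ledges; grows in m as the bar is pressed straight down; tooth flush at 0.008; hard stop at 0.011. Its spring takes about 3 N to start and 6 N fully down, and it springs back when let go.
- stop_a_bar (a point): middle of the top face of the bar's rear run in lane a. The bar's top is flat and 44 mm wide, and can be pressed anywhere along rail y -0.195 to +0.035; at rest it lies 2 mm below the ledges (28 mm above the table). It shows through the 52 mm wide gap between the ledges, wherever no plinth covers it, and moves down with the bar.
- stop_b_bar (a point): middle of the top face of the bar's rear run in lane b. The bar's top is flat and 44 mm wide, and can be pressed anywhere along rail y -0.195 to +0.035; at rest it lies 2 mm below the ledges (28 mm above the table). It shows through the 52 mm wide gap between the ledges, wherever no plinth covers it, and moves down with the bar.
- stop_a_tooth (a point): the top of the near face of the tooth of lane a's stop (top edge, middle of its 34 mm width). The tooth is 14 mm long: rail y +0.035 to +0.049, and stands 10 mm above the bar's top, 8 mm above the ledges when up; it moves down with the bar.
- stop_b_tooth (a point): the top of the near face of the tooth of lane b's stop (top edge, middle of its 34 mm width). The tooth is 14 mm long: rail y +0.035 to +0.049, and stands 10 mm above the bar's top, 8 mm above the ledges when up; it moves down with the bar.
- carton: bystander: small blue toy carton 40 x 75 x 45 mm on the rail's side ledge; origin at its underside's centre
- skittle: bystander: small wooden skittle, 36 mm across, 56 mm high, on the rail's side ledge; origin at its foot
- cup: bystander: blue cup 72 mm across, 85 mm high, on the table; origin at its foot
- tape: bystander: roll of clear tape lying flat, 90 mm across, 24 mm high; origin at its underside
- driver: bystander: screwdriver 160 mm long lying on the table
- toybox: bystander: orange toy box 80 x 140 x 60 mm on the table; origin at its underside's centre
Things that resemble listed ones, but are neither listed nor needed, are in the scene too. What is shaped like the car but orange or red is not meant.

How it is judged (in metres and radians):
On the way, in this order (a step that is already met when the one before it is completed fails the run):
1. the stop bar of the car's lane is pressed down while the car's plinth is still behind the tooth (y of car in the frame of rail below -0.004 m and ((x of car in the frame of rail between -0.056 and -0.04 m and value of joint stop_a above 0.0075 m) or (x of car in the frame of rail between 0.04 and 0.056 m and value of joint stop_b above 0.0075 m))), for 0.1 s.
2. the car's plinth has slid over the pressed-down tooth (y of car in the frame of rail above 0 m and ((x of car in the frame of rail between -0.056 and -0.04 m and value of joint stop_a above 0.0045 m) or (x of car in the frame of rail between 0.04 and 0.056 m and value of joint stop_b above 0.0045 m))), for 0.1 s.
At the end, for the whole second after the job is handed in: The car's plinth rests flat in its lane (within 3 mm of the ledges' height) with its rear face beyond the tooth, both stops are up again (less than 2 mm down), the car is at rest and the truck has moved less than 12 mm (y of car in the frame of rail above 0.0945 m and (x of car in the frame of rail between -0.056 and -0.04 m or x of car in the frame of rail between 0.04 and 0.056 m) and height (world z) of car between 0.027 and 0.033 m and value of joint each of stop_a, stop_b below 0.002 m and linear speed of car below 0.01 m/s and distance of truck from where it was at the start of the episode below 0.012 m); the robot touches nothing.
It fails at once if the car is lifted (more than 8 mm) or tipped (height (world z) of car above 0.038 m or angle between car's own z axis and vertical above 0.15 rad).
It fails at once if the truck is shifted by more than 12 mm (distance of truck from where it was at the start of the episode above 0.012 m).
It fails at once if the stop of the truck's lane is pressed ((x of car in the frame of rail between -0.056 and -0.04 m and value of joint stop_b above 0.005 m) or (x of car in the frame of rail between 0.04 and 0.056 m and value of joint stop_a above 0.005 m)).
It fails at once if a bystander is knocked about (moved more than 30 mm) (distance of any of carton, skittle, cup, tape, driver, toybox from where it was at the start of the episode above 0.03 m).
It also fails if it takes over 42 s, if anything falls off the work surface, if the arm or the gripper's body presses on something with over 40 N, if the wrist force passes 120 N, or if a joint passes its speed limit or range.

## Robot

A 6-joint arm with a two-finger parallel gripper is mounted at the origin on the work surface. World frame = base frame: x ahead of the robot, y to its left, z up, the work surface at z = 0. Lengths are in mm, angles in rad, forces in N, time in s.
With the tool pointing down it reaches from about 350 to 875 mm from the base axis. Payload 4.2 kg.
Tool frame: the origin (TCP) lies at the very end of the fingers, on their centre line; the grasp point (between the pads) lies 19 mm behind it (pinch_z is the distance from the TCP to the grasp point, in mm); z points along the fingers, y is the line along which they close (so a half turn about z gives the same grasp; the last joint's range is limited). The gripper opens to 85 mm and grips with 20 to 120 N. Pads are 22 mm wide; open, the fingers measure 114 mm over their backs; the gripper's body (76 mm by 85 mm) begins 54 mm behind the grasp point. The pads swing forward as they close: fully open they stand 13 mm farther back than shut.
Start: joints at [1.574, 0.385, 0.008, 0, -1.194, -0.259], TCP at [158.105, 604.65, 231.312] pointing down, gripper open.
Joint ranges: [-3.14, 3.14], [-1.21, 2.06], [-1.07, 1.41], [-3.16, 2.05], [-2.99, -0.16], [-3.1, 3.1]. Speed limits (rad/s): [2.79, 2.79, 3.14, 3.14, 3.14, 3.14].

## Interface

Orientations are given as a unit quaternion [x, y, z, w].
In Python, from bench import * gives the robot as it stands.
- The arm moves only by the tool arm_command, never from a script. Its argument "steps" is one flat list of numbers, 4 for each row, row after row: the shift along the tool's x, y, z in m, then the turn about the tool's z in rad. In form: [tx, ty, tz, roll, tx, ty, tz, roll, ...]. A call has 1 to 20 rows; each row shifts and turns the commanded pose from where the row before left it, along the tool's axes as they then stand; what a row does not reach is not made up. A row lasts 1/8 s, in which the tool goes at most 62.5 mm and 10.7 degrees, less where a joint would pass 70% of its speed; a pose out of reach is approached as far as the arm can. A call with a gripper value outside its range is refused whole. "grip" is the finger opening in m, from 0 to 0.0854, set as the call begins (left out, the last holds). The fingers move at their own pace and stop on an object; the grip force is fixed at half the most. Time passes only in rows, so rows that do not move let the fingers close. It gives the time, the measured TCP pose, the force, the opening and the grip force at its end, in the units of the state.
- read_state(): the state, without advancing time (a new reading comes with each control period).
- get_image(name): name is "scene" or "side" or "wrist"; returns the picture (480x640x3 uint8, red, green, blue); there is no depth.
- get_calibration(name): a dict with "camera_matrix" (3x3 intrinsics, pixels), "cam_to_world" (4x4, takes a point from camera to world coordinates). Camera axes: x right, y down, z forward; pixel columns grow to the right and rows downward; lengths in mm; the calibration is good to about 2 mm. A picture is of the moment at which its call begins: read the wrist's pose just before it. get_calibration takes no time and is no camera call; for the wrist camera it gives the pose at the moment of the call.
- job_done(): hands the job in; it is judged then, once.
The state is a dict: "clock": time; "joints": joint angles; "joint_vel": joint speeds; "joint_efforts": joint torques, N m; "position": TCP position; "ee_rot": TCP orientation; "contact_force": force on the tool from outside, world axes, zero at the start; "wrist_torque": the same for the moment, N m; "gripper_width": finger opening in mm; "grasp_force": force on a finger pad.
Only numpy, scipy, OpenCV 4.12 (cv2) and the standard library are available. Lean on these libraries where they do the work, as an engineer would, in place of code of your own. Each camera call takes 0.05 s, during which the arm holds its last target. There are 200 camera calls.

## Working session

There is one attempt and no reset: what is moved stays moved. The work goes in short steps, Python scripts to look and compute and a tool call to move; the robot and the scene stay as the last step left them, time stands still between calls to the robot, and variables do not carry over. Pictures are saved under pics/ and viewed, at most 10 in all, crops included, and the job is handed in when it is done.

Besides the shell and the picture viewer there is one more tool, called after "Emit:" by a JSON object that holds its "api" and its "payload". arm_command: Moves the arm, as the interface text tells. Its arguments: {"type":"object","properties":{"steps":{"type":"array","items":{"type":"number"}},"grip":{"type":"number"}},"required":["steps"]}

```bash
mkdir -p pics && python3 - <<'E'
from bench import *
import cv2
s=read_state();print(s)
for n in("scene","side"):
    im=get_image(n);cv2.imwrite(f"pics/{n}0.png",im[:,:,::-1])
    c=get_calibration(n);print(n,c)
print(get_calibration("wrist"))
cv2.imwrite("pics/wrist0.png",get_image("wrist")[:,:,::-1])
E
```

```text
{'clock': 0.0, 'joints': array([ 1.57357729e+00,  3.85551427e-01,  6.61887708e-03, -5.13443131e-04,
       -1.19396432e+00, -2.58622918e-01]), 'joint_vel': array([-8.52983298e-05, -5.46602759e-04,  1.08499650e-03,  2.97356018e-04,
       -2.16565708e-03, -4.74617585e-04]), 'joint_efforts': array([ 3.04202758e-04, -3.92290306e+01,  1.88391727e+01,  4.18626890e+00,
       -4.68288417e-03,  3.70310396e-07]), 'position': array([157.97846973, 604.10554797, 230.21979761]), 'ee_rot': array([ 9.91816600e-01, -1.27666254e-01, -9.96921787e-05,  1.07241119e-03]), 'contact_force': array([ 0.67465018,  0.7640502 , -0.51749174]), 'wrist_torque': array([-0.01070054,  0.01458841, -0.01239924]), 'grasp_force': 0.0, 'gripper_width': 85.19816615856334}
scene {'camera_matrix': array([[576.73298182,   0.        , 316.21186495],
       [  0.        , 576.73298182, 237.04782846],
       [  0.        ,   0.        ,   1.        ]]), 'cam_to_world': array([[-1.98515099e-01,  5.38228098e-01, -8.19086241e-01,
         1.55578703e+03],
       [ 9.80063344e-01,  1.16022787e-01, -1.61290278e-01,
         2.252085
[... 547 characters left out ...]
     [-1.36688063e-02, -7.51959962e-01, -6.59067053e-01,
         9.33780339e+02],
       [ 0.00000000e+00,  0.00000000e+00,  0.00000000e+00,
         1.00000000e+00]])}
{'camera_matrix': array([[352.81258875,   0.        , 317.52026033],
       [  0.        , 352.81258875, 237.19643614],
       [  0.        ,   0.        ,   1.        ]]), 'cam_to_world': array([[-2.52955585e-01, -9.31806954e-01, -2.60286903e-01,
         2.23069400e+02],
       [-9.67476950e-01,  2.44004359e-01,  6.67100008e-02,
         5.86858532e+02],
       [ 1.35029605e-03,  2.68696246e-01, -9.63224016e-01,
         3.73430543e+02],
       [ 0.00000000e+00,  0.00000000e+00,  0.00000000e+00,
         1.00000000e+00]])}
```

View pics/scene0.png

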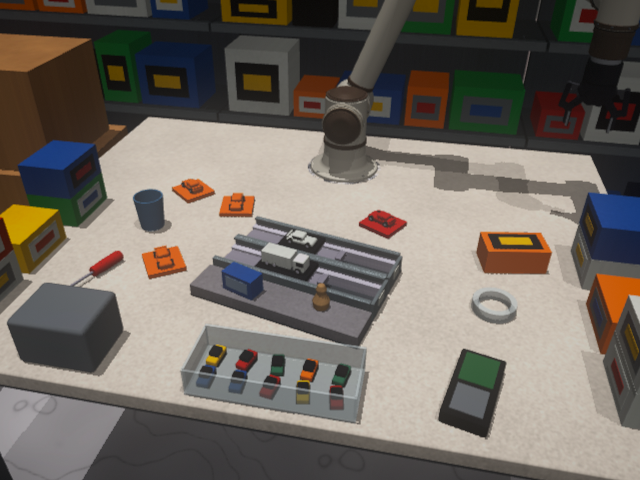

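View pics/side0.png

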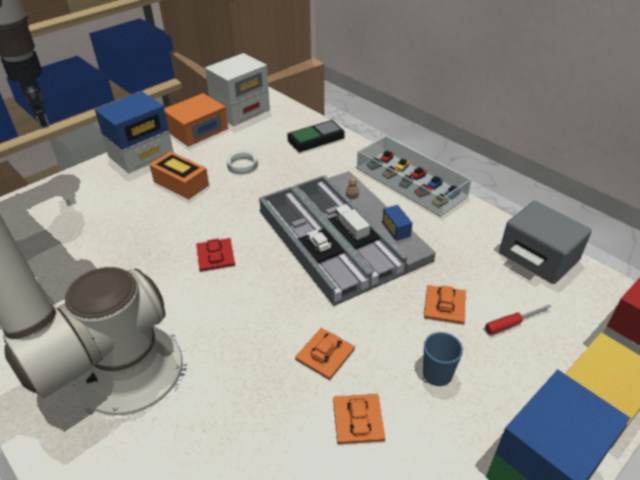

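```bash
python3 - <<'E'
import cv2
a=cv2.imread("pics/scene0.png")[205:345,185:415];b=cv2.imread("pics/side0.png")[165:305,250:445]
f=lambda i:cv2.resize(i,(800,int(800*i.shape[0]/i.shape[1])),interpolation=cv2.INTER_CUBIC)
cv2.imwrite("pics/sc1.png",f(a));cv2.imwrite("pics/sd1.png",f(b))
E
```

```text
(no output)
```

View pics/sc1.png

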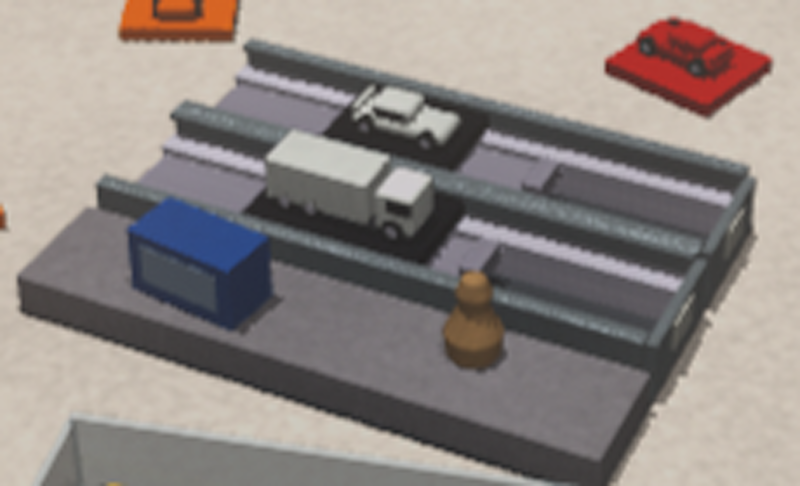

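View pics/sd1.png

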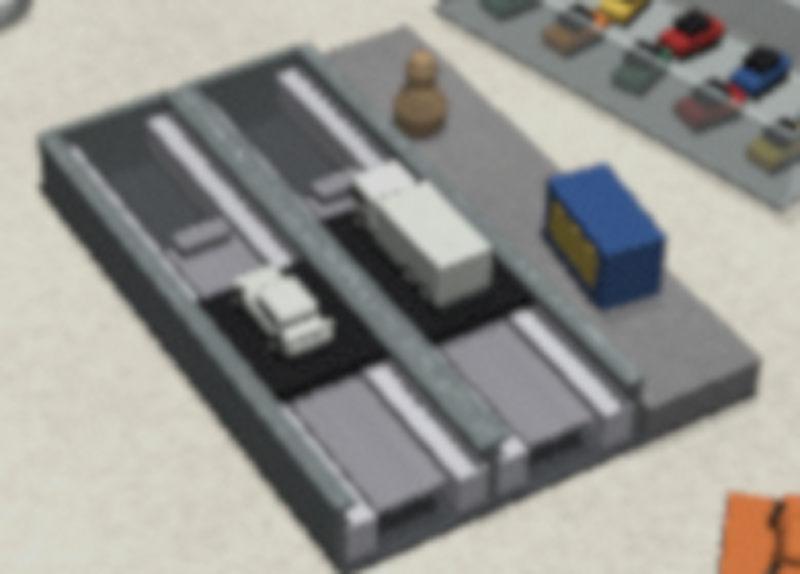

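```bash
cat > h.py <<'E'
import numpy as np
from bench import *
def cast(c,px,z):
    K,T=c["camera_matrix"],c["cam_to_world"]
    d=T[:3,:3]@np.linalg.solve(K,[px[0],px[1],1.]);o=T[:3,3]
    return (o+d*(z-o[2])/d[2])[:2]
def proj(c,P):
    K,T=c["camera_matrix"],c["cam_to_world"]
    p=K@(T[:3,:3].T@(np.array(P,float)-T[:3,3]));return p[:2]/p[2]
def fit(R,W):  # rail->world 2D rigid
    R,W=np.array(R,float),np.array(W,float);a,b=R-R.mean(0),W-W.mean(0)
    th=np.arctan2((a[:,0]*b[:,1]-a[:,1]*b[:,0]).sum(),(a*b).sum())
    M=np.array([[np.cos(th),-np.sin(th)],[np.sin(th),np.cos(th)]]);t=W.mean(0)-M@R.mean(0)
    return th,M,t,W-(R@M.T+t)
E
python3 - <<'E'
from h import *
sc,sd=get_calibration("scene"),get_calibration("side")
S=lambda u,v:(185+(u+.5)*230/800-.5,205+(v+.5)*230/800-.5)
D=lambda u,v:(250+(u+.5)*195/800-.5,165+(v+.5)*195/800-.5)
pts=[("s wallA rear",sc,S(250,42),48,(-92,-200)),("s mid rear",sc,S(178,108),48,(0,-200)),("s wallB rear",sc,S(102,182),48,(92,-200)),
("s wallA front",sc,S(750,166),48,(-98,179)),
("d wallA front",sd,D(42,140),48,(-98,179)),("d mid rear R",sd,D(510,432),48,(10,-200)),("d mid rear L",sd,D(472,452),48,(-10,-200)),("d wallB rear R",sd,D(640,380),48,(98,-200)),
]
W=[cast(c,p,z) for _,c,p,z,_ in pts]
th,M,t,r=fit([p[4] for p in pts],W)
print(th,t)
for p,w,e in zip(pts,W,r):print(p[0],w.round(1),(M.T@e).round(1))
inv=lambda w:(M.T@(w-t)).round(1)
# plinth corners top z42, tooth top z38
for n,c,p,z in [("d plinth rear R",sd,D(385,358),42),("d plinth rear L",sd,D(283,397),42),("d plinth frontL",sd,D(200,300),42),("d tooth near R",sd,D(230,237),38),("d tooth near L",sd,D(178,252),38),
 ("s plinth rear",sc,S(330,130),42),("s plinth frontfar",sc,S(490,125),42),("s plinth frontnear",sc,S(462,168),42),("s tooth",sc,S(525,185),38),("s tooth far",sc,S(545,160),38)]:
    w=cast(c,p,z);print(n,w.round(1),inv(w))
E
```

```text
-0.2240556527366325 [542.88307418  18.48482516]
s wallA rear [ 409.2 -149. ] [-1.1  7. ]
s mid rear [ 500.2 -171.9] [0.7 4.9]
s wallB rear [ 591.2 -192. ] [1.9 5.5]
s wallA front [487.9 205.5] [ 2.8 -8.9]
d wallA front [487.1 197.5] [  3.8 -16.9]
d mid rear R [ 509.8 -174.5] [0.7 4.5]
d mid rear L [ 484.4 -170.7] [-5.   2.5]
d wallB rear R [ 590.5 -196.2] [-3.8  1.2]
d plinth rear R [506.7 -83.3] [ -12.7 -107.3]
d plinth rear L [444.4 -66.7] [ -77.1 -105. ]
d plinth frontL [464.1  24.2] [-78.1 -12. ]
d tooth near R [516.9  57.2] [-33.9  32. ]
d tooth near L [485.6  68.3] [-66.9  35.8]
s plinth rear [495.7 -69.1] [-26.5 -95.9]
s plinth frontfar [467.7  32.9] [-76.5  -2.7]
s plinth frontnear [520.3  24.5] [-23.4   0.9]
s tooth [524.8  66.4] [-28.3  42.7]
s tooth far [494.5  74.3] [-59.6  43.7]
```

Emit:
{"api": "arm_command", "payload": {"steps": [0, 0, 0, 0.171, 0, 0, 0, 0.171, 0, 0, 0, 0.171, 0, 0, 0, 0.171, 0, 0, 0, 0.171, 0, 0, 0, 0.171, 0, 0, 0, 0.171, 0, 0, 0, 0.171, 0, 0, 0, 0.171, 0, 0, 0, 0], "grip": 0}}

```text
clock: 1.4
position: [158.1, 604.5, 230.9]
ee_rot: [-0.624, 0.781, -0.0, -0.0]
contact_force: [-0.3, 0.4, 1.0]
gripper_width: -0.1
grasp_force: 0.0
```

Emit:
{"api": "arm_command", "payload": {"steps": [0.0397, -0.0286, 0.0056, 0, 0.0397, -0.0286, 0.0056, 0, 0.0397, -0.0286, 0.0056, 0, 0.0397, -0.0286, 0.0056, 0, 0.0397, -0.0286, 0.0056, 0, 0.0397, -0.0286, 0.0056, 0, 0.0397, -0.0286, 0.0056, 0, 0.0397, -0.0286, 0.0056, 0, 0.0397, -0.0286, 0.0056, 0, 0.0397, -0.0286, 0.0056, 0, 0.0397, -0.0286, 0.0056, 0, 0.0397, -0.0286, 0.0056, 0, 0.0397, -0.0286, 0.0056, 0, 0.0397, -0.0286, 0.0056, 0, 0.0397, -0.0286, 0.0056, 0, 0.0397, -0.0286, 0.0056, 0, 0, 0, 0, 0, 0, 0, 0, 0]}}

```text
clock: 3.65
position: [462.7, -116.3, 141.5]
ee_rot: [-0.624, 0.781, 0.0, -0.0]
contact_force: [-0.6, 0.1, 0.6]
gripper_width: -0.2
grasp_force: 0.0
```

```bash
python3 - <<'E'
from h import *
import cv2,pickle
s=read_state();c=get_calibration("wrist");im=get_image("wrist")
pickle.dump((s,c),open("w1.pkl","wb"));print(s["position"],s["ee_rot"],s["joints"])
cv2.imwrite("pics/w1.png",im[:,:,::-1])
E
```

```text
[ 462.74794832 -116.33585067  141.48986236] [-6.23996610e-01  7.81426952e-01  3.02539833e-04 -2.39645171e-04] [ 9.50467304e-02  2.27252130e-01 -4.72797890e-01 -3.19284685e-04
 -8.71478546e-01 -3.17943675e-01]
```

View pics/w1.png

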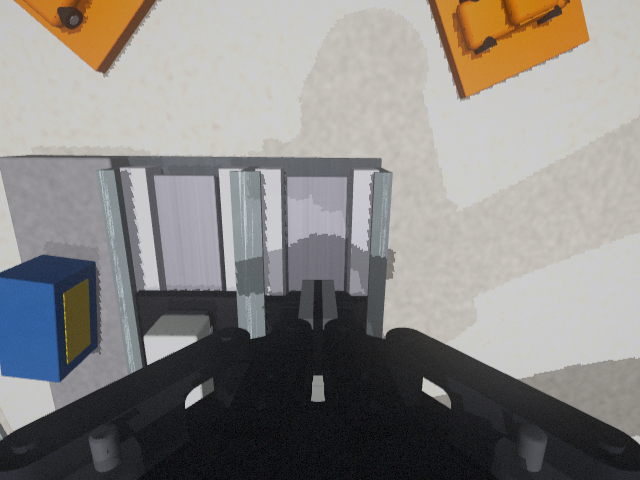

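```bash
python3 - <<'E'
import cv2
a=cv2.imread("pics/w1.png")[150:310,220:410]
cv2.imwrite("pics/w1c.png",cv2.resize(a,None,fx=3.6,fy=3.6,interpolation=cv2.INTER_CUBIC))
E
```

```text
(no output)
```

View pics/w1c.png

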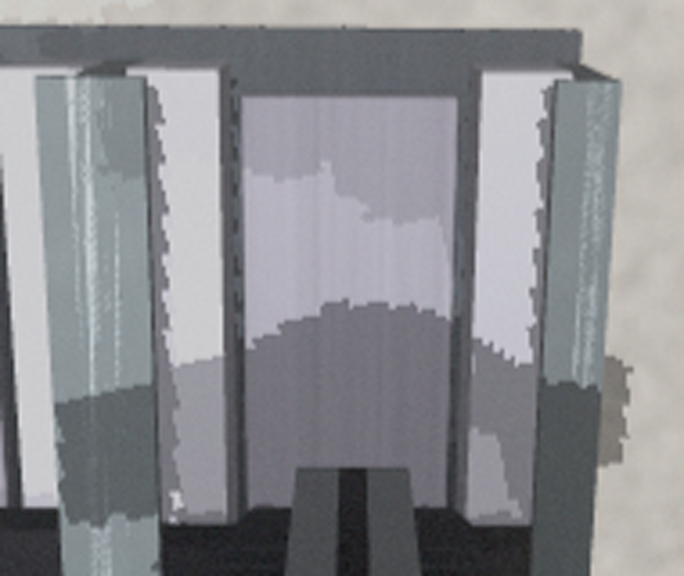

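```bash
python3 - <<'E'
from h import *
import pickle
s,c=pickle.load(open("w1.pkl","rb"))
P=lambda u,v:(220+(u+.5)/3.6-.5,150+(v+.5)/3.6-.5)
pts=[((222,68),30,(-22,-200)),((480,70),30,(-74,-200)),((38,77),48,(10,-200)),((143,77),48,(-10,-200)),((557,80),48,(-86,-200)),((620,80),48,(-98,-200)),((242,95),28,(-26,-195)),((458,95),28,(-70,-195))]
W=[cast(c,P(*p),z) for p,z,_ in pts]
th,M,t,r=fit([p[2] for p in pts],W);print(th,t,(r@M).round(1).tolist())
inv=lambda w:(M.T@(np.array(w)-t)).round(1)
for p in [(228,522),(468,522),(180,522),(500,524)]:print("rear",inv(cast(c,P(*p),30)))
print("tcp",inv(s["position"][:2]))
q=s["position"];print("tip px",(np.array(proj(c,q))-[220,150])*3.6)
sd=get_calibration("side")
D=lambda u,v:(250+(u+.5)*195/800-.5,165+(v+.5)*195/800-.5)
for p in [(230,237),(178,252)]:print("tooth side",inv(cast(sd,D(*p),38)))
for p in [(385,358),(283,397)]:print("plinth side",inv(cast(sd,D(*p),42)))
for u,v in [(0,-1),(1,0)]:print(M@[u,v])
E
```

```text
-0.22840080772652144 [543.78883627  21.22911978] [[-0.6, -0.3], [0.4, -0.1], [-0.6, 0.1], [0.1, -0.0], [0.0, 0.1], [0.4, 0.0], [-0.3, 0.2], [0.5, -0.0]]
rear [ -21.8 -102.7]
rear [ -74.1 -103. ]
rear [ -11.3 -102.7]
rear [ -81.1 -102.6]
tcp [ -47.8 -152.3]
tip px [344.37255985 537.86520837]
tooth side [-34.3  28.9]
tooth side [-67.4  32.7]
plinth side [ -12.5 -110.2]
plinth side [ -76.9 -108.2]
[-0.22642015 -0.97402973]
[ 0.97402973 -0.22642015]
```

Emit:
{"api": "arm_command", "payload": {"steps": [0, 0, 0.016, 0, 0, 0, 0.016, 0, 0, 0, 0.016, 0, 0, 0, 0.016, 0, 0, 0, 0.016, 0, 0, 0, 0.016, 0, 0, 0, 0.01, 0, 0, 0, 0.004, 0, 0, 0, 0, 0, 0, 0, 0, 0]}}

```text
clock: 4.95
position: [463.6, -116.2, 32.2]
ee_rot: [-0.624, 0.782, -0.0, 0.0]
contact_force: [0.1, 0.3, 0.0]
gripper_width: 0.1
grasp_force: 0.0
```

Emit:
{"api": "arm_command", "payload": {"steps": [0, 0, 0.003, 0, 0, 0, 0.003, 0, 0, 0, 0.003, 0, 0, 0, 0.002, 0, 0, 0, 0, 0, 0, 0, 0, 0]}}

```text
clock: 5.7
position: [463.5, -116.4, 20.9]
ee_rot: [-0.624, 0.782, -0.0, 0.0]
contact_force: [-0.4, -0.1, 4.2]
gripper_width: -0.5
grasp_force: 2.3
```

Emit:
{"api": "arm_command", "payload": {"steps": [0, 0, 0.001, 0, 0, 0, 0.0013, 0, 0, 0, 0, 0, 0, 0, 0, 0]}}

```text
clock: 6.2
position: [463.5, -116.4, 18.5]
ee_rot: [-0.624, 0.782, -0.0, 0.0]
contact_force: [0.7, 0.3, 5.0]
gripper_width: 0.0
grasp_force: 2.6
```

Emit:
{"api": "arm_command", "payload": {"steps": [0, 0, 0.001, 0, 0, 0, 0.0005, 0, 0, 0, 0, 0, 0, 0, 0, 0]}}

```text
clock: 6.7
position: [463.5, -116.4, 17.1]
ee_rot: [-0.624, 0.782, -0.0, 0.0]
contact_force: [0.5, -0.4, 6.2]
gripper_width: -0.0
grasp_force: 2.8
```

Emit:
{"api": "arm_command", "payload": {"steps": [0, 0, -0.0006, 0.0056, -0.008, 0, 0, 0, -0.008, 0, 0, 0, -0.008, 0, 0, 0, -0.006, 0, 0, 0, -0.005, 0, 0, 0, -0.005, 0, 0, 0, -0.005, 0, 0, 0, -0.005, 0, 0, 0, -0.005, 0, 0, 0, -0.005, 0, 0, 0, -0.005, 0, 0, 0, 0, 0, 0, 0]}}

```text
clock: 8.32
position: [476.8, -53.7, 17.4]
ee_rot: [-0.621, 0.783, 0.0, -0.001]
contact_force: [-1.8, -1.9, 5.8]
gripper_width: 0.1
grasp_force: 2.8
```

```bash
python3 - <<'E'
from h import *
import cv2
th,t=-.2284,np.array([543.79,21.23]);M=np.array([[np.cos(th),-np.sin(th)],[np.sin(th),np.cos(th)]])
s=read_state();print(M.T@(s["position"][:2]-t),s["position"][2],s["contact_force"])
a=get_image("side")[165:305,250:445,::-1];b=get_image("scene")[205:345,185:415,::-1]
f=lambda i:cv2.resize(i,(500,330),interpolation=cv2.INTER_CUBIC)
cv2.imwrite("pics/p2.png",np.hstack([f(a),f(b)])[:,:1000]);cv2.imwrite("pics/p2.png",cv2.resize(np.vstack([f(a),f(b)]),(450,600)))
E
```

```text
[-48.33926113 -88.12538768] 17.363542252774103 [-1.79917177 -1.93124838  5.76119762]
```

View pics/p2.png

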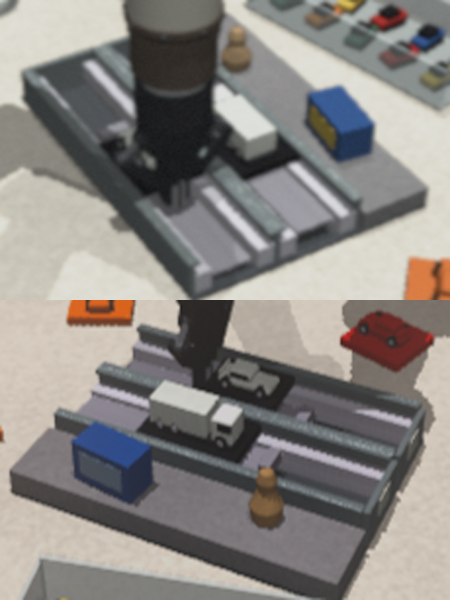

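Emit:
{"api": "arm_command", "payload": {"steps": [-0.005, 0, 0, 0, -0.005, 0, 0, 0, -0.005, 0, 0, 0, -0.005, 0, 0, 0, -0.005, 0, 0, 0, -0.005, 0, 0, 0, -0.005, 0, 0, 0, -0.005, 0, 0, 0, -0.005, 0, 0, 0, -0.005, 0, 0, 0, -0.005, 0, 0, 0, 0, 0, 0, 0, 0, 0, 0, 0]}}

```text
clock: 10.05
position: [488.9, -0.4, 17.2]
ee_rot: [-0.621, 0.784, 0.001, -0.002]
contact_force: [-2.2, -3.1, 5.4]
gripper_width: -0.1
grasp_force: 2.8
```

```bash
cat >> h.py <<'E'
import cv2
th0,t0=-.2284,np.array([543.79,21.23]);M0=np.array([[np.cos(th0),-np.sin(th0)],[np.sin(th0),np.cos(th0)]])
def look(name):
    s=read_state();print((M0.T@(s["position"][:2]-t0)).round(1),s["position"][2].round(1),s["contact_force"].round(1))
    b=get_image("scene")[205:305,240:415,::-1]
    cv2.imwrite(name,cv2.resize(b,None,fx=4,fy=4,interpolation=cv2.INTER_CUBIC))
E
python3 -c "from h import *;look('pics/p3.png')"
```

```text
[-48.5 -33.5] 17.2 [-2.2 -3.1  5.4]
```

View pics/p3.png

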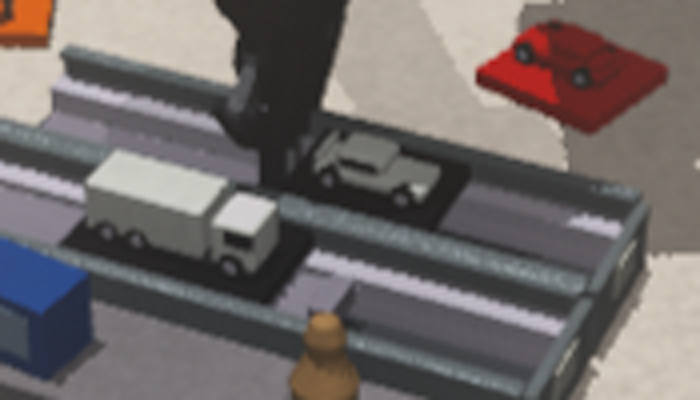

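Emit:
{"api": "arm_command", "payload": {"steps": [-0.005, 0, 0, 0, -0.005, 0, 0, 0, -0.005, 0, 0, 0, -0.005, 0, 0, 0, -0.005, 0, 0, 0, -0.005, 0, 0, 0, -0.005, 0, 0, 0, -0.005, 0, 0, 0, -0.005, 0, 0, 0, -0.004, 0, 0, 0, 0, 0, 0, 0, 0.004, 0, 0, 0, 0, 0, -0.006, 0, 0, 0, -0.006, 0, 0, 0, -0.0055, 0, 0, 0, 0, 0]}}

```text
clock: 12.1
position: [500.8, 44.4, 35.4]
ee_rot: [-0.621, 0.783, -0.0, 0.0]
contact_force: [-0.3, 0.3, 0.3]
gripper_width: 0.3
grasp_force: 0.0
```

Emit:
{"api": "arm_command", "payload": {"steps": [-0.004, 0, 0, 0, -0.004, 0, 0, 0, -0.004, 0, 0, 0, -0.004, 0, 0, 0, -0.004, 0, 0, 0, -0.004, 0, 0, 0, -0.004, 0, 0, 0, -0.004, 0, 0, 0, -0.004, 0, 0, 0, -0.002, 0, 0, 0, 0, 0, 0, 0, 0, 0, 0, 0]}}

```text
clock: 13.6
position: [509.7, 81.7, 35.2]
ee_rot: [-0.621, 0.783, -0.0, 0.001]
contact_force: [-0.0, -0.8, 3.4]
gripper_width: 0.1
grasp_force: 1.8
```

```bash
python3 -c "from h import *;look('pics/p4.png')"
```

```text
[-46.9  51.2] 35.2 [-0.  -0.8  3.4]
```

View pics/p4.png

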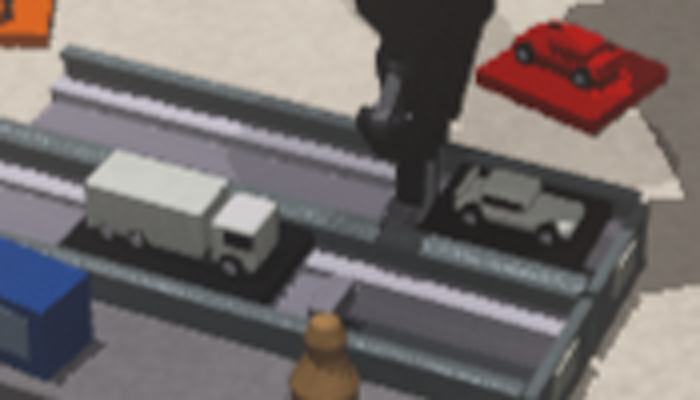

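The car's plinth is now past the tooth, with its front edge at about (615,210) in the crop. The tooth is pressing up under the fingertip at about (410,210). Next I back off, lift clear and check.

Emit:
{"api": "arm_command", "payload": {"steps": [0.003, 0, 0, 0, 0, 0, -0.005, 0, 0, 0, -0.015, 0, 0, 0, -0.03, 0, 0, 0, -0.04, 0, 0, 0, -0.04, 0, 0.03, 0, -0.03, 0, 0.04, 0, 0, 0, 0.04, 0, 0, 0, 0.04, 0, 0, 0, 0, 0, 0, 0, 0, 0, 0, 0]}}

```text
clock: 15.15
position: [474.5, -67.6, 195.5]
ee_rot: [-0.621, 0.784, -0.0, 0.0]
contact_force: [1.2, -0.2, 0.4]
gripper_width: -0.3
grasp_force: 0.0
```

```bash
python3 -c "from h import *;look('pics/p5.png')"
```

```text
[ -47.3 -102.2] 195.5 [ 1.2 -0.2  0.4]
```

View pics/p5.png

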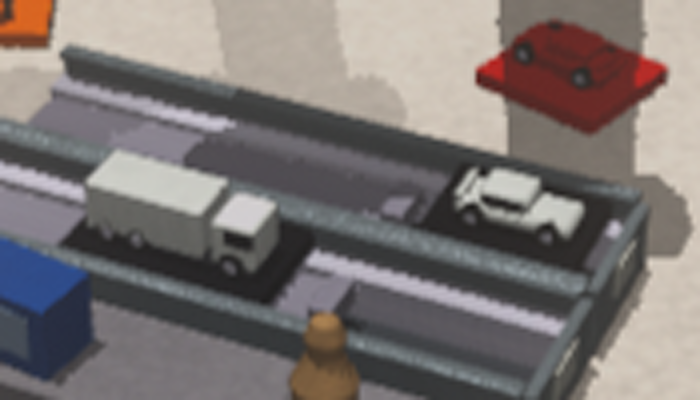

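The tooth stands up at about (400,205), and the plinth's rear edge lies ahead of it, running from (447,170) to (425,215). One numeric check, then I hand in.

```bash
python3 - <<'E'
from h import *
c=get_calibration("scene")
f=lambda u,v,z:(M0.T@(cast(c,(240+(u+.5)/4-.5,205+(v+.5)/4-.5),z)-t0)).round(1)
print("rear",f(447,170,42),f(425,215,42),"front",f(622,207,42),"tooth top",f(393,197,38),f(415,205,38))
print(job_done())
E
```

```text
rear [-77.3  57.9] [-31.3  63.1] front [-84.9 159.1] tooth top [-45.   38.4] [-43.1  52.5]
the job is handed in; nothing more can be done
None
```

The car's plinth is past its stop: its rear face measures about 58–63 mm along the rail, beyond the tooth's far edge at 49 mm. In the last picture the tooth stands up behind it, the truck looks unmoved and the arm is clear; the job is handed in, but no verdict came back.

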